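# Drop the second stencil onto its registration pins

### The job

The green stencil for the second colour has been laid down askew on the printing board, riding on the tips of the two registration pins. Nudge it sideways with your fingertips, without picking it up or tipping it, until its round hole and its slot drop over the two pins and it lies flat on the board; leave the paints and tools around it where they are.

Things in the scene. Friction and masses are not known exactly. Their poses are not given: they have to be found in the camera images.
- board: Registration board: plywood, 300 mm (its x) by 400 mm (its y), 12 mm thick, fixed to the table. Origin at the centre of its underside, on the table; x away from the robot (turned by up to about 0.3 rad), y left, z up. A white sheet is taped on it. Two steel pins stand on it at x = +50, y = -70 and +70 mm. With the stencil in place, the stencil's origin is 12 mm straight above this one and the axes agree.
- pin_right (a point): Foot of the right-hand pin (board x +50, y -70 mm), on its axis at the level of the board's top face; axes as the board's. Both pins are 10 mm thick, straight for 8 mm above the board, then taper to a flat 3.6 mm tip 12.5 mm above the board; they stand 6.5 mm out of the stencil when it is down flat.
- pin_left (a point): Foot of the left-hand pin (board x +50, y +70 mm), on its axis at the level of the board's top face; axes as the board's. Same pin as the right-hand one.
- stencil: Stencil: loose flat plate of see-through green acrylic, 180 mm (its x) by 230 mm (its y), 6 mm thick, 0.2 to 0.35 kg, slides under a push of a few newtons. Origin at the centre of its underside; x away from the robot, y left, z up. At the start its far part rides on both pin tips and its near edge rests on the board (slope about 0.08 rad). Its paint openings all lie at x below 0.
- hole_right (a point): Centre, at the underside, of the stencil's round hole, 12 mm across, for the right-hand pin (stencil x +50, y -70 mm); axes as the stencil's. The stencil starts 17 to 26 mm too near the robot along board x, up to 32 mm off to either side along board y, turned by up to 0.09 rad to the board.
- slot_left (a point): Centre, at the underside, of the stencil's slot, 12 mm along its x and 18 mm along its y, for the left-hand pin (stencil x +50, y +70 mm); axes as the stencil's.
- paint_pot: White paint pot with black screw lid, 51 mm across, 43 mm high, standing on the far left corner of the board. Not part of the job; origin at the centre of its underside.
- dabber: Sponge dabber with a wooden knob, 36 mm across, 56 mm high, standing on the far right corner of the board. Not part of the job; origin at the centre of its underside.
- blue_bottle: Blue squeeze bottle with black cap, 67 mm across, 190 mm high, standing left or right of the board. Not part of the job; origin at the centre of its underside.
- white_bottle: White squeeze bottle with white cap, 67 mm across, 190 mm high, standing left or right of the board. Not part of the job; origin at the centre of its underside.
- paintbrush: Red paintbrush lying beyond the board, 200 mm long, 12 mm high. Not part of the job; origin near the middle of its underside.
- marker_box: Flat blue carton of markers left of the board, 150 x 100 x 18 mm. Not part of the job; origin at the centre of its underside.
- brush_jar: Blue-tinted jar of upright brushes, 76 mm across, 195 mm high, far to the right. Not part of the job; origin at the centre of its underside.

How it is judged:
By the outcome, as a careful person would: the job done as asked, in the order asked, and still so for the second after the job is handed in, with the robot touching nothing.
It also fails if it takes over 51 s, if anything falls off the work surface, if the arm or the gripper's body presses on something with over 40 N, if the wrist force passes 120 N, or if a joint passes its speed limit or range.

### The arm

A 6-joint arm with a two-finger parallel gripper is mounted at the origin on the work surface. World frame = base frame: x ahead of the robot, y to its left, z up, the work surface at z = 0. Lengths are in m, angles in degrees, forces in N, time in s.
With the tool pointing down it reaches from about 0.4 to 0.825 m from the base axis. Payload 7 kg.
Tool frame: the origin (TCP) lies midway between the tips of the shut fingers; the grasp point (between the pads) lies 19 mm behind it; z points along the fingers, y is the direction in which the jaws open and shut (so a half turn about z gives the same grasp; the last joint's range is limited). The gripper opens to 88 mm and grips with 3 to 60 N. Pads are 19 mm wide; open, the fingers measure 130 mm over their backs; the gripper's body (78 mm by 193 mm) begins 47 mm behind the grasp point.
Start: joints at [-52.076, 20.546, 0.682, 0, -70.136, -16.507], TCP at [0.246, -0.628, 0.227] pointing down, gripper open.
Joint ranges: [-176.03, 176.03], [-82.01, 121.73], [-58.28, 71.71], [-173.87, 95.51], [-174.79, -0.11], [-173.66, 173.66]. Speed limits (degrees/s): [136.94, 136.94, 172.46, 180, 180, 180].

### API

Orientations are given as [roll, pitch, yaw] about the fixed x, y, z axes, in that order (R = Rz(yaw) Ry(pitch) Rx(roll)).
In Python, from plant import ctrl gives the robot as it stands. The module is installed in compiled form; this text tells all that it offers.
- The arm moves only by the tool arm_command, never from a script. Its argument "targets" is a list that holds one entry, the list of rows, each a list of 7 numbers: the turn, a rotation vector about the world's x, y, z in rad, then the shift along the world's x, y, z in cm, then the opening, from 0 (shut) to 1 (fully open). A call has 1 to 8 rows; each row is the pose to reach, as a shift and turn from the pose commanded when the call began; what a row does not reach only later rows make up. A row lasts 1/12 s, in which the tool goes at most 41.7 mm and 7.16 degrees, less where a joint would pass 70% of its speed; a pose out of reach is approached as far as the arm can. A call with a gripper value outside its range is refused whole. The fingers move at their own pace and stop on an object; the grip force is fixed at half the most. Time passes only in rows, so rows that repeat a pose let the fingers close. It gives the time, the measured TCP pose, the force and the opening at its end, in the units of the state.
- ctrl.get_obs(): the state, without advancing time (a new reading comes with each control period).
- ctrl.snapshot(name): name is "scene" or "top" or "wrist"; returns the picture (420x560x3 uint8, blue, green, red); there is no depth.
- ctrl.camera_model(name): a dict with "K" (3x3 intrinsics, pixels), "xyz" and "rotation" of the camera in the world. Camera axes: x right, y up, looking along -z (the intrinsics and any distortion apply to the point x, -y, -z); pixel columns grow to the right and rows downward; lengths in m; the calibration is good to about 2 mm. The wrist camera is an equidistant fisheye: a pixel r from the principal point sees the ray r / f radians off the axis. A picture is of the moment at which its call begins: read the wrist's pose just before it. camera_model takes no time and is no camera call; for the wrist camera it gives the pose at the moment of the call.
- ctrl.close_job(): hands the job in, once; it reports no verdict.
The state is a dict: "clock": time; "joint_pos": joint angles; "qvel": joint speeds; "tau": joint torques, N m; "tool_pos": TCP position; "orientation": TCP orientation; "force": force on the tool from outside, world axes, zero at the start; "moment": the same for the moment, N m; "opening": finger opening in m.
Only numpy, scipy, OpenCV 4.12 (cv2) and the standard library are available. Lean on these libraries where they do the work, as an engineer would, in place of code of your own. Each camera call takes 0.05 s, during which the arm holds its last target. There are 200 camera calls.

## Working session

There is one attempt and no reset: what is moved stays moved. The work goes in short steps, Python scripts to look and compute and a tool call to move; the robot and the scene stay as the last step left them, time stands still between calls to the robot, and variables do not carry over. Pictures are saved under pics/ and viewed, about 8 in all and at most 12, crops included, and the job is handed in when it is done.

Besides the shell and the picture viewer there is one more tool, called after "Call:" as name(argument=value, ...), one argument or row to a line, values as JSON. arm_command: Moves the arm, as the interface text tells. Its arguments: {"type":"object","properties":{"targets":{"type":"array","items":{"type":"array","items":{"type":"array","items":{"type":"number"}}}}},"required":["targets"]}

```bash
mkdir -p pics
python3 - <<'E'
from plant import ctrl
import cv2,numpy as np
for n in("top","scene"):
    im=ctrl.snapshot(n); cv2.imwrite(f"pics/{n}0.png",im)
    m=ctrl.camera_model(n); print(n,m)
print(ctrl.get_obs())
a=cv2.imread("pics/top0.png");cv2.imwrite("pics/top0b.png",cv2.resize(a,(800,600),interpolation=cv2.INTER_CUBIC))
E
```

```text
top {'K': array([[501.30767948,   0.        , 281.27234575],
       [  0.        , 501.30767948, 204.312399  ],
       [  0.        ,   0.        ,   1.        ]]), 'xyz': array([ 0.43905458, -0.08378597,  1.28398844]), 'rotation': array([  6.63734321,   0.60436354, -89.4842436 ])}
scene {'K': array([[438.99259111,   0.        , 288.00276435],
       [  0.        , 438.99259111, 217.15876833],
       [  0.        ,   0.        ,   1.        ]]), 'xyz': array([1.44369103, 0.04220312, 1.08024081]), 'rotation': array([40.04309389,  0.59516419, 97.41795697])}
{'clock': 0.1, 'joint_pos': array([-5.20788001e+01,  2.05873713e+01,  6.40678561e-01, -1.79227394e-02,
       -7.01359490e+01, -1.65068281e+01]), 'qvel': array([-0.06755875, -0.06579635,  0.10628226,  0.13413849,  0.04796355,
        0.04307044]), 'tau': array([ 3.48651702e-04, -5.84162843e+01,  2.93752706e+01,  7.01545045e+00,
        1.01451343e-02, -4.51615892e-05]), 'tool_pos': array([ 0.24627317, -0.62801397,  0.22572791]), 'orientation': array([ 1.79915976e+02, -7.32801145e-03, -1.58591725e+02]), 'force': array([-0.30523572, -0.40816655, -0.4502174 ]), 'moment': array([-0.03729981, -0.01162308,  0.01087646]), 'opening': 0.08752994145817627}
```

View pics/top0b.png

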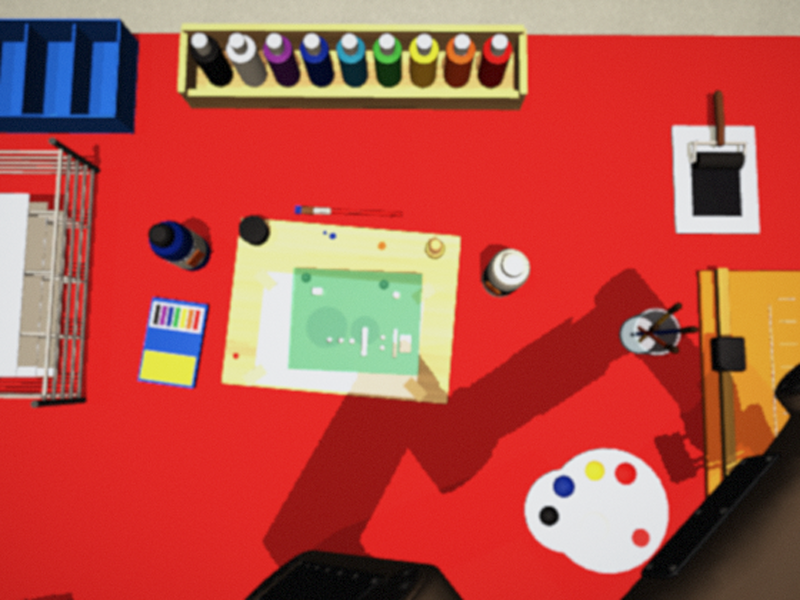

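View pics/scene0.png

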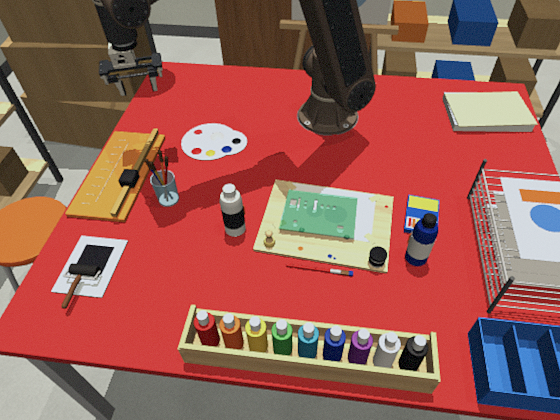

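The top view shows the stencil with its corners near (294,268), (422,273), (419,376) and (288,367) in the 800-px picture. The pins show dark at (306,278) and (384,285). The holes show light at (318,291) and (397,295), so the stencil sits about 20 mm too near and 22 mm too far right.

```bash
cat > h.py <<'E'
from plant import ctrl
import cv2,numpy as np
from scipy.spatial.transform import Rotation as R
def cam(n):
    m=ctrl.camera_model(n); return np.array(m["K"]),np.array(m["xyz"]),R.from_euler("xyz",m["rotation"],degrees=True).as_matrix()
def ray(c,n,px):
    K,p,M=c; d=np.array([(px[0]-K[0,2])/K[0,0],(px[1]-K[1,2])/K[1,1]])
    if n=="wrist":
        r=np.hypot(*d); d=d/r*np.sin(r) if r>0 else d; v=np.array([d[0],-d[1],-np.cos(r)])
    else: v=np.array([d[0],-d[1],-1])
    return M@v
def at(c,n,px,z):
    v=ray(c,n,px); return c[1]+v*(z-c[1][2])/v[2]
def proj(c,n,X):
    K,p,M=c; q=(np.asarray(X)-p)@M; a=np.stack([q[...,0],-q[...,1]],-1); w=-q[...,2]
    if n=="wrist":
        s=np.linalg.norm(a,axis=-1); a=a*(np.arctan2(s,w)/s)[...,None]
    else: a=a/w[...,None]
    return a*[K[0,0],K[1,1]]+[K[0,2],K[1,2]]
E
python3 - <<'E'
from h import *
c=cam("top")
P=dict(bFL=(240,216,12),bFR=(461,237,12),bNR=(447,403,12),bNL=(222,383,12),pinL=(306,278,24),pinR=(384,285,24),slot=(318,291,25),hole=(397,295,25),
 sFL=(294,268,31),sFR=(422,273,31),sNR=(419,376,18),sNL=(288,367,18),white=(503,283,0),whitetop=(515,260,190),blue=(165,236,190))
for k,(u,v,z) in P.items(): print(k,(at(c,"top",(u*.7,v*.7),z/1000)[:2]*1000).round(1))
k,p,M=cam("wrist");o=ctrl.get_obs();T=R.from_euler("xyz",o["orientation"],degrees=True).as_matrix()
print(k,T.T@(p-o["tool_pos"]),(T.T@M).round(3))
E
```

```text
bFL [723.3 225.9]
bFR [ 687.4 -174.8]
bNR [ 391.2 -150.1]
bNL [422.4 247.2]
pinL [609.1 101.4]
pinR [597.6 -37.5]
slot [585.8  79.4]
hole [579.8 -60.7]
sFL [625.8 122.1]
sFR [ 618.6 -104.6]
sNR [ 437.8 -100.6]
sNL [451.5 130.2]
white [ 605.9 -251.4]
whitetop [ 617.1 -245.3]
blue [651.  298.6]
[[325.1922621    0.         276.12073554]
 [  0.         325.1922621  207.88170254]
 [  0.           0.           1.        ]] [ 0.06578465 -0.0002145  -0.15760942] [[-0.001  0.969  0.248]
 [ 1.     0.001  0.   ]
 [ 0.     0.248 -0.969]]
```

Call:
arm_command(
  targets=[
    [[0, 0, 0.3, 4, 8, 7.5, 1], [0, 0, 0.5, 6, 14, 7.5, 1], [0, 0, 1.112, 28.4, 52.8, 7.5, 1], [0, 0, 1.112, 28.4, 52.8, 7.5, 1], [0, 0, 1.112, 28.4, 52.8, 7.5, 1], [0, 0, 1.112, 28.4, 52.8, 7.5, 1], [0, 0, 1.112, 28.4, 52.8, 7.5, 1], [0, 0, 1.112, 28.4, 52.8, 7.5, 1]],
  ],
)

```text
clock: 0.77
tool_pos: [0.396, -0.3434, 0.2842]
orientation: [180.0, 0.0, -100.9]
force: [1.5, -0.9, -0.6]
opening: 0.0878
```

Call:
arm_command(
  targets=[
    [[0, 0, 0.06, 11, 21, 1, 1], [0, 0, 0.06, 11, 21, 1, 1], [0, 0, 0.06, 11, 21, 1, 1], [0, 0, 0.06, 11, 21, 1, 1], [0, 0, 0.06, 11, 21, 1, 1], [0, 0, 0.06, 11, 21, 1, 1], [0, 0, 0.06, 11, 21, 1, 1], [0, 0, 0.06, 11, 21, 1, 1]],
  ],
)

```text
clock: 1.43
tool_pos: [0.5061, -0.1339, 0.2938]
orientation: [179.9, -0.0, -97.7]
force: [0.1, -0.8, -0.1]
opening: 0.0873
```

Run:
```python
from h import *
import pickle
c=cam("wrist");o=ctrl.get_obs();im=ctrl.snapshot("wrist");print(o["tool_pos"],o["orientation"])
pickle.dump((c,o),open("w1.pkl","wb"))
cv2.imwrite("pics/w1.png",im);cv2.imwrite("pics/w1b.png",cv2.resize(im,(800,600),interpolation=cv2.INTER_CUBIC))
```

```text
[ 0.50606187 -0.13385567  0.29377127] [ 1.79943722e+02 -2.96192375e-03 -9.76776295e+01]
```

View pics/w1b.png

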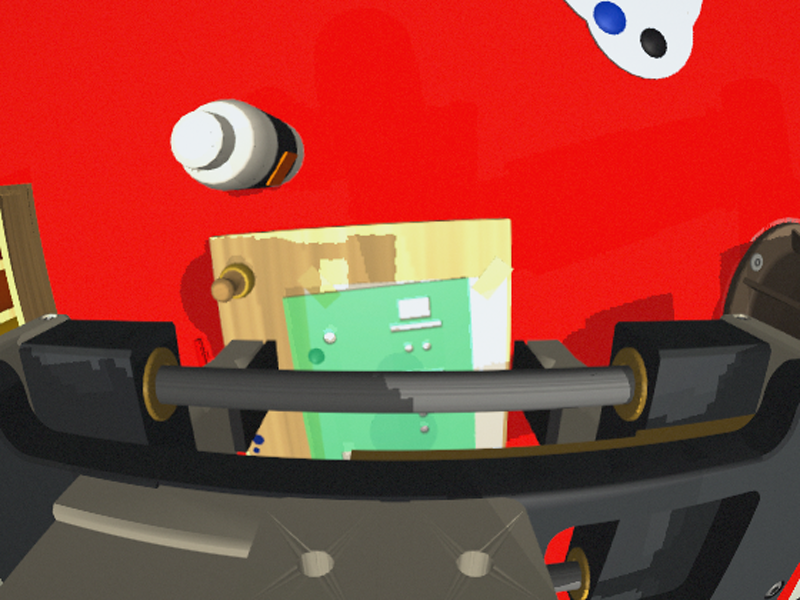

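The wrist view shows the right edge with corners at (285,296) and (471,279). The round hole is at (330,338) and the right pin, seen through the plate, at (316,356). The white bottle is clear of the push area.

Run:
```python
from h import *
import pickle
c,o=pickle.load(open("w1.pkl","rb"))
P=dict(pinR=(316,356,24),hole=(330,338,29),sFR=(285,296,32),sNR=(471,279,18),bFR=(210,238,12),bNR=(511,219,12))
W={k:at(c,"wrist",(u*.7,v*.7),z/1000)[:2]*1000 for k,(u,v,z) in P.items()}
for k in W: print(k,W[k].round(1))
d=W["sFR"]-W["sNR"];print("sten yaw",np.arctan2(d[1],d[0]),np.hypot(*d)); d=W["bFR"]-W["bNR"];print("board",np.arctan2(d[1],d[0]),np.hypot(*d))
```

```text
pinR [597.9 -41.7]
hole [579.4 -60.4]
sFR [ 614.7 -108.3]
sNR [437.  -97.7]
bFR [ 687.6 -173.6]
bNR [ 390.8 -150.1]
sten yaw -0.05994660148911019 178.04123999352876
board -0.07902653593999387 297.72769437567933
```

Call:
arm_command(
  targets=[
    [[0, 0, 0.052, 0.5, 0.4, -10, 1], [0, 0, 0.052, 0.5, 0.4, -20, 1], [0, 0, 0.052, 0.5, 0.4, -26, 1], [0, 0, 0.052, 0.5, 0.4, -26, 1], [0, 0, 0.052, 0.5, 0.4, -26, 1], [0, 0, 0.052, 0.5, 0.4, -26, 1], [0, 0, 0.052, 0.5, 0.4, -26, 1], [0, 0, 0.052, 0.5, 0.4, -26, 1]],
  ],
)

```text
clock: 2.15
tool_pos: [0.5078, -0.1326, 0.0316]
orientation: [179.6, -0.1, -95.0]
force: [0.1, 0.4, 0.1]
opening: 0.0873
```

Run:
```python
from h import *
o=ctrl.get_obs();print(o["tool_pos"],o["orientation"],o["force"])
im=ctrl.snapshot("wrist");cv2.imwrite("pics/w2.png",im)
```

```text
[ 0.50782729 -0.13260733  0.03158965] [ 1.79601474e+02 -7.39479493e-02 -9.49645633e+01] [0.0562269  0.43902893 0.11534828]
```

View pics/w2.png

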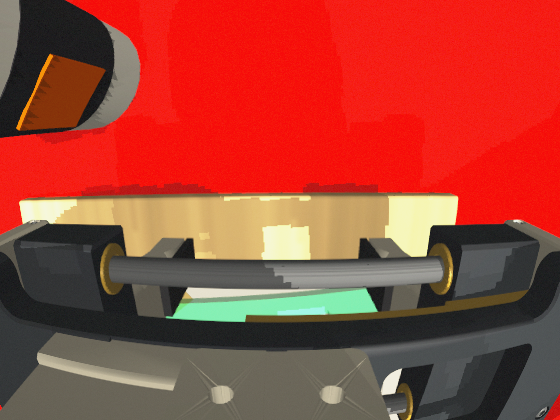

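Call:
arm_command(
  targets=[
    [[0, 0, 0, 0, 0, -0.8, 1], [0, 0, 0, 0, 0, -1.5, 1], [0, 0, 0, 0, 0, -1.5, 1], [0, 0, 0, 0, 0, -1.5, 1]],
  ],
)

```text
clock: 2.53
tool_pos: [0.5112, -0.1314, 0.0202]
orientation: [-179.9, 0.0, -94.9]
force: [0.4, -0.1, -0.5]
opening: 0.0876
```

Call:
arm_command(
  targets=[
    [[0, 0, 0, 0, 0.3, -0.3, 1], [0, 0, 0, 0, 0.6, -0.4, 1], [0, 0, 0, 0.1, 0.9, -0.4, 1], [0, 0, 0, 0.1, 1.2, -0.4, 1], [0, 0, 0, 0.1, 1.5, -0.4, 1], [0, 0, 0, 0.1, 1.8, -0.4, 1], [0, 0, 0, 0.2, 2.1, -0.4, 1], [0, 0, 0, 0.2, 2.4, -0.4, 1]],
  ],
)

```text
clock: 3.2
tool_pos: [0.5125, -0.1072, 0.0152]
orientation: [180.0, -0.0, -94.9]
force: [-1.1, -1.6, 0.1]
opening: 0.0877
```

Call:
arm_command(
  targets=[
    [[0, 0, 0, 0, 0.2, 0, 1], [0, 0, 0, 0, 0.4, 0, 1], [0, 0, 0, 0.1, 0.6, 0, 1], [0, 0, 0, 0.1, 0.8, 0, 1], [0, 0, 0, 0.1, 1.0, 0, 1], [0, 0, 0, 0.1, 1.2, 0, 1], [0, 0, 0, 0.1, 1.4, 0, 1], [0, 0, 0, 0.1, 1.6, 0, 1]],
  ],
)

```text
clock: 3.87
tool_pos: [0.5138, -0.0912, 0.0153]
orientation: [-180.0, 0.0, -94.9]
force: [0.2, -1.5, 0.4]
opening: 0.0876
```

Run:
```python
from h import *
o=ctrl.get_obs();print(o["tool_pos"],o["orientation"],o["force"])
im=ctrl.snapshot("top");cv2.imwrite("pics/t2.png",im)
im2=ctrl.snapshot("scene");a=cv2.resize(im[130:300,140:360],None,fx=2.5,fy=2.5,interpolation=cv2.INTER_CUBIC)
cv2.imwrite("pics/t2b.png",a)
```

```text
[ 0.5137592  -0.09118833  0.01525174] [-1.79993619e+02  2.95225262e-03 -9.48743654e+01] [ 0.21538086 -1.5116933   0.36381704]
```

View pics/t2b.png

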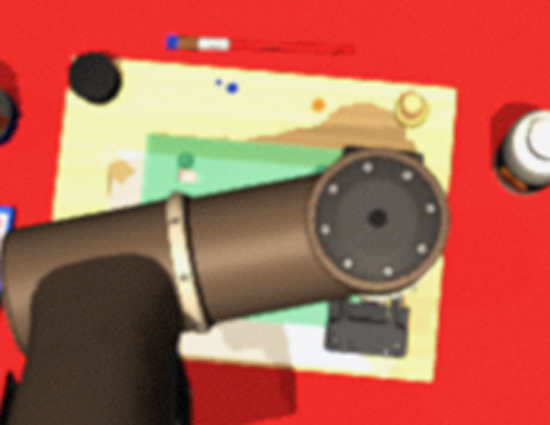

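The top crop shows the arm over the board. The slot at (188,176) lies about 17 mm nearer than the left pin at (186,159), and still 3 to 5 mm short to the left. I will push a little more, then back off.

Call:
arm_command(
  targets=[
    [[0, 0, 0, 0, 0.15, 0, 1], [0, 0, 0, 0, 0.3, 0, 1], [0, 0, 0, 0, 0.45, 0, 1], [0, 0, 0, 0, 0.45, 0, 1], [0, 0, 0, 0, 0, 0, 1], [0, 0, 0, 0, -0.8, 0, 1], [0, 0, 0, -0.2, -2.5, 0, 1], [0, 0, 0, -0.2, -2.5, 0, 1]],
  ],
)

```text
clock: 4.63
tool_pos: [0.5112, -0.1182, 0.0151]
orientation: [180.0, -0.0, -94.9]
force: [0.7, 0.4, -0.6]
opening: 0.0875
```

Call:
arm_command(
  targets=[
    [[0, 0, 0.1, 0, 0, 4, 1], [0, 0, 0.2, -2, 2, 8, 1], [0, 0, 0.4, -6, 6, 12, 1], [0, 0, 0.6, -10, 10, 16, 1], [0, 0, 0.8, -11, 14, 16, 1], [0, 0, 0.9, -11, 16, 16, 1], [0, 0, 1.0, -11, 16, 16, 1], [0, 0, 1.1, -11, 16, 16, 1]],
  ],
)

```text
clock: 5.3
tool_pos: [0.4015, 0.047, 0.1778]
orientation: [-179.7, -0.1, -39.9]
force: [0.5, -0.6, 0.1]
opening: 0.0875
```

Call:
arm_command(
  targets=[
    [[0, 0, 0.12, 0, 0, 0, 1], [0, 0, 0.24, 0, 0, 0, 1], [0, 0, 0.36, 0, 0, 0, 1], [0, 0, 0.47, 0, 0, 0, 1], [0, 0, 0.57, 0, 0, 0, 1], [0, 0, 0.57, 0, 0, 0, 1], [0, 0, 0.57, 0, 0, 0, 1], [0, 0, 0.57, 0, 0, 0, 1]],
  ],
)

```text
clock: 5.97
tool_pos: [0.4017, 0.0434, 0.1753]
orientation: [-180.0, -0.0, -8.0]
force: [0.5, -0.2, 0.6]
opening: 0.0882
```

Run:
```python
from h import *
import pickle
c=cam("wrist");o=ctrl.get_obs();im=ctrl.snapshot("wrist");print(o["tool_pos"],o["orientation"],o["force"])
pickle.dump((c,o),open("w3.pkl","wb"))
cv2.imwrite("pics/w3.png",im);cv2.imwrite("pics/w3b.png",cv2.resize(im,(800,600),interpolation=cv2.INTER_CUBIC))
```

```text
[0.40165661 0.04343912 0.17527679] [-1.79992965e+02 -1.11796356e-03 -7.99102297e+00] [ 0.4745477  -0.24816453  0.58217548]
```

View pics/w3b.png

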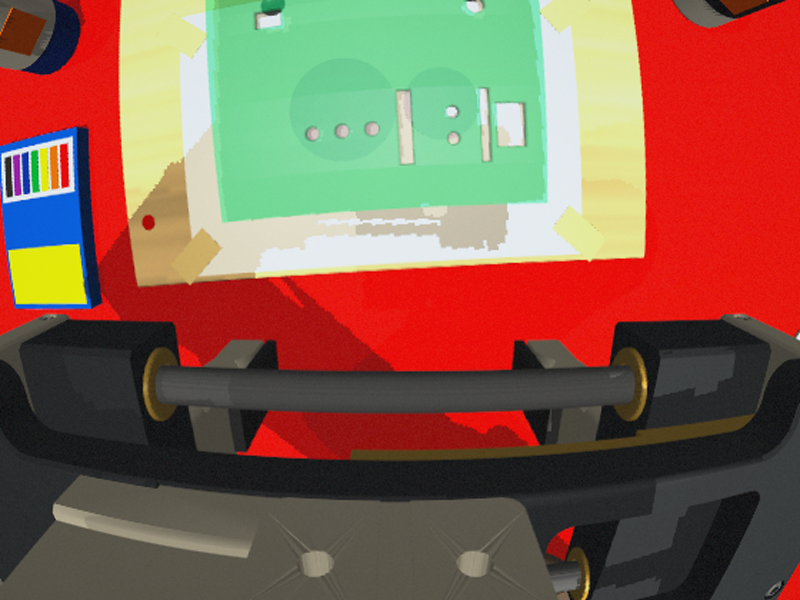

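The view has far at the top. The near edge of the stencil has corners at (224,221) and (547,202), and the near edge of the board at (136,286) and (645,258). The slot is at (270,20) and the hole at (474,5).

Run:
```python
from h import *
import pickle
c,o=pickle.load(open("w3.pkl","rb"))
P=dict(slot=(270,21,29),pinL=(274,5,24.5),hole=(474,6,29),sNL=(224,221,18),sNR=(547,202,18),bNL=(136,286,12),bNR=(645,258,12))
W={k:at(c,"wrist",(u*.7,v*.7),z/1000)[:2]*1000 for k,(u,v,z) in P.items()}
for k in W: print(k,W[k].round(1))
def yaw(a,b):
    d=W[a]-W[b]; return np.arctan2(-d[0],d[1]),np.hypot(*d)
print(yaw("slot","hole"),yaw("sNL","sNR"),yaw("bNL","bNR"))
t=-.082;X=np.array([np.cos(t),np.sin(t)]);Y=np.array([-X[1],X[0]])
m=(W["sNL"]+W["sNR"])/2;b=(W["bNL"]+W["bNR"])/2
print("near edge mid in board frame from board near mid:",(m-b)@X,(m-b)@Y,"want 60,0; mids",m,b)
```

```text
slot [591.9 101. ]
pinL [605.5  98. ]
hole [581.3 -35.2]
sNL [460.1 157.3]
sNR [441.1 -69.6]
bNL [424.1 247. ]
bNR [ 390.4 -150.9]
(np.float64(-0.0776427335944153), np.float64(136.69799877657962)) (np.float64(-0.08348313521380485), np.float64(227.6584157016618)) (np.float64(-0.08452288890572668), np.float64(399.3578182227712))
near edge mid in board frame from board near mid: 43.50126519804506 -0.6543972569660784 want 60,0; mids [450.58186038  43.82150228] [407.28036496  48.03680825]
```

Call:
arm_command(
  targets=[
    [[0, 0, 0.056, 2.4, 0, -4, 1], [0, 0, 0.056, 2.4, 0, -8, 1], [0, 0, 0.056, 2.4, 0, -11, 1], [0, 0, 0.056, 2.4, 0, -14, 1], [0, 0, 0.056, 2.4, 0, -15, 1], [0, 0, 0.056, 2.4, 0, -15, 1], [0, 0, 0.056, 2.4, 0, -15, 1], [0, 0, 0.056, 2.4, 0, -15, 1]],
  ],
)

```text
clock: 6.68
tool_pos: [0.4265, 0.044, 0.0261]
orientation: [-180.0, -0.1, -4.6]
force: [0.1, 1.1, 0.9]
opening: 0.0879
```

Now lower 11 mm and push slowly along board x, first to about TCP x 0.449.

Call:
arm_command(
  targets=[
    [[0, 0, 0, 0, 0, -0.6, 1], [0, 0, 0, 0, 0, -1.1, 1], [0, 0, 0, 0.4, 0, -1.1, 1], [0, 0, 0, 0.8, -0.1, -1.1, 1], [0, 0, 0, 1.2, -0.1, -1.1, 1], [0, 0, 0, 1.5, -0.1, -1.1, 1], [0, 0, 0, 1.8, -0.1, -1.1, 1], [0, 0, 0, 2.1, -0.1, -1.1, 1]],
  ],
)

```text
clock: 7.35
tool_pos: [0.4455, 0.0419, 0.0141]
orientation: [179.9, 0.1, -4.6]
force: [-7.9, 0.5, 9.1]
opening: 0.0874
```

Call:
arm_command(
  targets=[
    [[0, 0, 0, 0.1, 0, 0, 1], [0, 0, 0, 0.2, 0, 0, 1], [0, 0, 0, 0.2, 0, 0, 1]],
  ],
)

```text
clock: 7.6
tool_pos: [0.4473, 0.0418, 0.0142]
orientation: [179.9, 0.2, -4.6]
force: [-6.9, 1.4, 8.4]
opening: 0.0877
```

Run:
```python
from h import *
import pickle
c=cam("wrist");o=ctrl.get_obs();im=ctrl.snapshot("wrist");print(o["tool_pos"],o["orientation"],o["force"])
pickle.dump((c,o),open("w4.pkl","wb"))
cv2.imwrite("pics/w4.png",im);cv2.imwrite("pics/w4b.png",cv2.resize(im,(800,600),interpolation=cv2.INTER_CUBIC))
```

```text
[0.44729524 0.04179361 0.01415061] [ 1.79916882e+02  1.57649975e-01 -4.61034320e+00] [-6.88841891  1.36067844  8.38426394]
```

View pics/w4b.png

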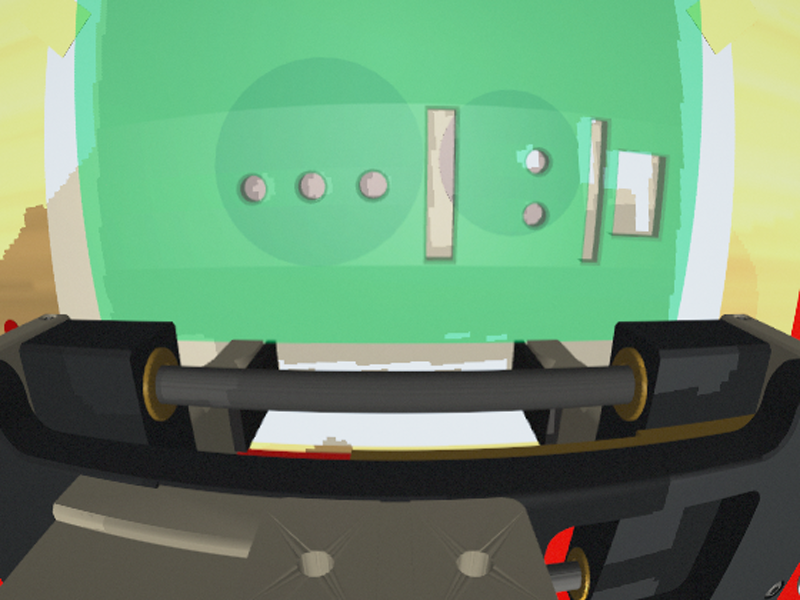

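In this view the near edge of the stencil is at about row 343, behind the fingers. I need its position because the vertical force is 8 N.

Run:
```python
from h import *
import pickle
c,o=pickle.load(open("w4.pkl","rb"))
for z in (18,20,24): print(z,[(at(c,"wrist",(u*.7,v*.7),z/1000)[:2]*1000).round(1) for u,v in((300,343),(500,341),(102,321),(680,317))])
print("tips", (proj(c,"wrist",[o["tool_pos"]+np.array([x,s*.044,0]) for s in(1,-1) for x in(0,.01)])/.7).round())
im=ctrl.snapshot("scene");c=cam("scene");print(proj(c,"scene",np.array([[.45,.04,.015],[.6,.03,.015]])))
cv2.imwrite("pics/s4b.png",cv2.resize(im[150:290,230:420],None,fx=4,fy=4,interpolation=cv2.INTER_CUBIC))
```

```text
18 [array([460.6,  74.6]), array([455.5,   3.3]), array([474.4, 157.4]), array([457.3, -73. ])]
20 [array([461.3,  74.1]), array([456.2,   3.8]), array([474.9, 155.8]), array([458. , -71.5])]
24 [array([462.7,  73.1]), array([457.8,   4.6]), array([475.9, 152.7]), array([459.5, -68.7])]
tips [[278. 374.]
 [274. 350.]
 [512. 357.]
 [512. 331.]]
[[329.57030651 195.90778178]
 [322.98199968 231.08626295]]
```

View pics/s4b.png

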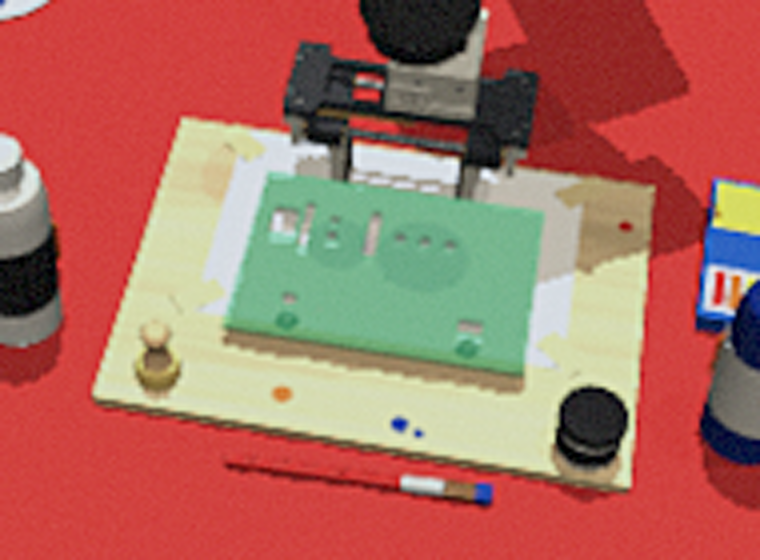

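The scene crop shows the pins still just beyond the holes and the plate tilted, with about 8 mm left to go. I will continue in small steps, slightly raised.

Call:
arm_command(
  targets=[
    [[0, 0, 0, 0.1, 0, 0.05, 1], [0, 0, 0, 0.2, 0, 0.05, 1], [0, 0, 0, 0.3, 0, 0.05, 1], [0, 0, 0, 0.4, 0, 0.05, 1], [0, 0, 0, 0.5, 0, 0.05, 1]],
  ],
)

```text
clock: 8.12
tool_pos: [0.4544, 0.0428, 0.0149]
orientation: [-180.0, -0.0, -4.6]
force: [-0.2, -0.8, -0.0]
opening: 0.0878
```

Call:
arm_command(
  targets=[
    [[0, 0, 0, 0.1, 0, 0, 1], [0, 0, 0, 0.15, 0, 0, 1]],
  ],
)

```text
clock: 8.28
tool_pos: [0.4552, 0.0426, 0.0147]
orientation: [180.0, 0.0, -4.6]
force: [-1.7, 1.7, 2.1]
opening: 0.088
```

```bash
cat > look.py <<'E'
from h import *
import sys
n=sys.argv[1]
o=ctrl.get_obs();print(o["tool_pos"].round(4),o["force"].round(1))
im=ctrl.snapshot("scene");cv2.imwrite(f"pics/s{n}.png",im)
a=cv2.resize(im[185:255,280:370],None,fx=8,fy=8,interpolation=cv2.INTER_CUBIC)
cv2.imwrite(f"pics/s{n}b.png",a)
E
python3 look.py 5
```

```text
[0.4552 0.0426 0.0147] [-1.7  1.7  2.1]
```

View pics/s5b.png

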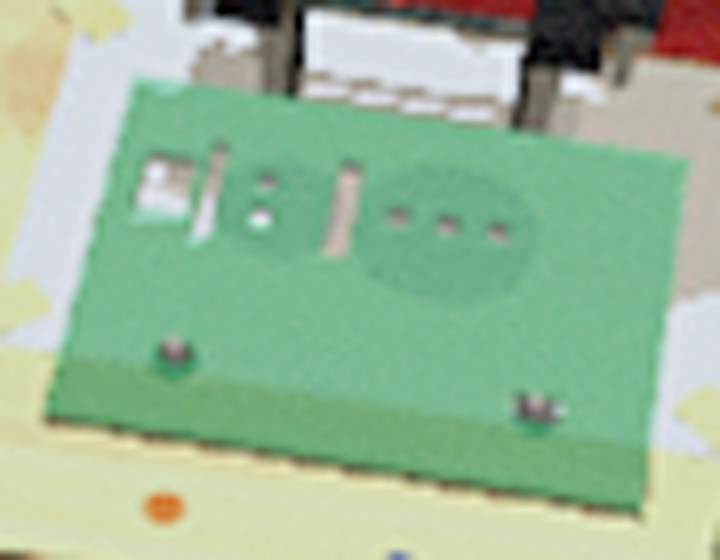

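The force fell to about 0 and the gap shadow at the far edge is gone: the pins now show in the hole at (175,350) and the slot at (538,408). I will back off, rise, and check.

Call:
arm_command(
  targets=[
    [[0, 0, 0, -0.3, 0, 0, 1], [0, 0, 0, -1.0, 0, 0, 1], [0, 0, 0, -2, 0, 0.5, 1], [0, 0, 0, -2.5, 0, 4, 1], [0, 0, 0, -2.5, 0, 8, 1], [0, 0, 0, -2.5, 0, 12, 1], [0, 0, 0, -2.5, 0, 16, 1], [0, 0, 0, -2.5, 0, 16, 1]],
  ],
)

```text
clock: 9.0
tool_pos: [0.4332, 0.0439, 0.1827]
orientation: [-179.7, -0.7, -4.5]
force: [1.1, 0.7, 0.3]
opening: 0.0877
```

Call:
arm_command(
  targets=[
    [[0, 0, 0, 2, 0, 4, 1], [0, 0, 0, 4, 0, 8, 1], [0, 0, 0, 6, 0, 10, 1], [0, 0, 0, 6, 0, 10, 1], [0, 0, 0, 6, 0, 10, 1], [0, 0, 0, 6, 0, 10, 1]],
  ],
)

```text
clock: 9.5
tool_pos: [0.4888, 0.0424, 0.274]
orientation: [-180.0, 0.1, -4.6]
force: [0.4, -0.2, 0.0]
opening: 0.088
```

Run:
```python
from h import *
import pickle
c=cam("wrist");o=ctrl.get_obs();im=ctrl.snapshot("wrist");print(o["tool_pos"],o["orientation"],o["force"])
pickle.dump((c,o),open("w6.pkl","wb"));cv2.imwrite("pics/w6.png",im)
a=cv2.resize(im[:270],None,fx=1.42,fy=1.42,interpolation=cv2.INTER_CUBIC);cv2.imwrite("pics/w6b.png",a)
```

```text
[0.4887662  0.04244177 0.27400207] [-1.79998493e+02  7.67674466e-02 -4.59264997e+00] [ 0.43316188 -0.19398001  0.04447353]
```

View pics/w6b.png

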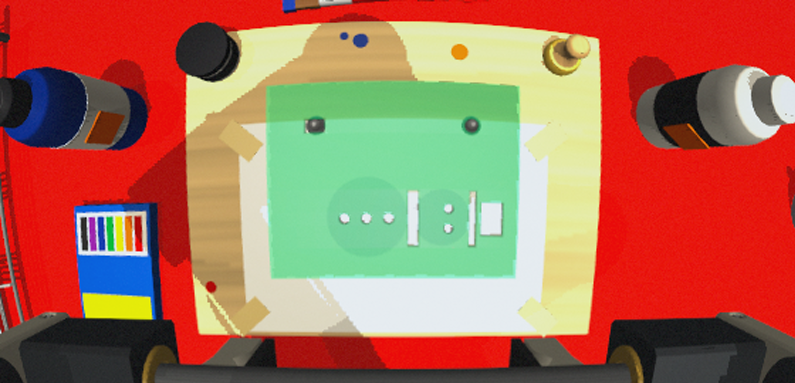

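The pins stand inside the slot (315,125) and the hole (471,125). The other items look unmoved. I will check flatness numerically from the corners, fitting each plate height.

Run:
```python
from h import *
import pickle
c,o=pickle.load(open("w6.pkl","rb"))
f=lambda u,v,z:at(c,"wrist",(u/1.42,v/1.42),z/1000)[:2]*1000
FL,FR,NR,NL=f(267,85,18),f(519,86,18),f(517,277,18),f(272,278,18)
L=np.linalg.norm
print("far w",L(FL-FR),"near w",L(NL-NR),"left",L(FL-NL),"right",L(FR-NR),"centre",(FL+FR+NR+NL)/4)
B=[f(185,24,12),f(599,39,12),f(589,334,12),f(199,335,12)];print("board c",np.mean(B,0))
o=cv2.imread("pics/top0.png");print(ctrl.get_obs()["clock"])
im=ctrl.snapshot("top");cv2.imwrite("pics/t6.png",im)
g=cv2.cvtColor(cv2.imread("pics/w6.png"),cv2.COLOR_BGR2GRAY)
t=cv2.resize(cv2.imread("pics/w6.png")[65:110,195:360],None,fx=4.8,fy=4.8,interpolation=cv2.INTER_CUBIC);cv2.imwrite("pics/w6c.png",t)
```

```text
far w 228.1645044129146 near w 229.8012648330845 left 179.77795134706187 right 177.99118051806514 centre [555.83800233  35.42022389]
board c [559.41599716  35.96530734]
9.55
```

View pics/w6c.png

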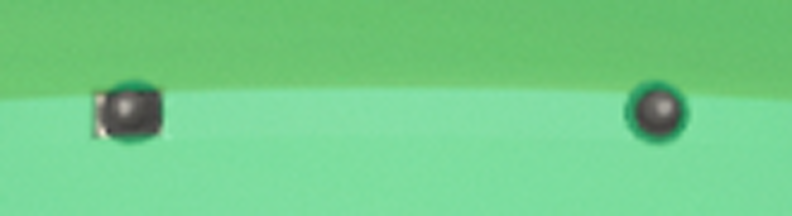

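Run:
```python
from h import *
im=ctrl.snapshot("scene");c=cam("scene")
g=cv2.cvtColor(im,cv2.COLOR_BGR2HSV);m=((g[...,0]>45)&(g[...,0]<90)&(g[...,1]>60)).astype(np.uint8)
n,l,s,_=cv2.connectedComponentsWithStats(m);k=1+s[1:,4].argmax()
pts=np.argwhere(l==k)[:,::-1].astype(np.float32);hull=cv2.convexHull(pts.astype(np.int32))[:,0]
S=6;x0,y0=275,180
a=cv2.resize(im[y0:y0+85,x0:x0+110],None,fx=S,fy=S,interpolation=cv2.INTER_CUBIC)
from scipy.optimize import least_squares
t=-.083;X=np.array([np.cos(t),np.sin(t),0]);Y=np.array([-X[1],X[0],0]);o=np.array([.5555,.0365,0])
for far,col in((18,(0,0,0)),(24,(0,0,255))):
    q=[o+X*sx*.09+Y*sy*.115+[0,0,(18 if sx<0 else far)/1000] for sx,sy in((1,1),(1,-1),(-1,-1),(-1,1))]
    p=proj(c,"scene",np.array(q));cv2.polylines(a,[((p+.5-[x0,y0])*S).astype(np.int32)],True,col,1)
cv2.imwrite("pics/s7.png",a);o=ctrl.get_obs();print(o["clock"],o["qvel"].round(2))
```

```text
9.65 [-0.13  0.21  0.52  0.11  0.    0.11]
```

View pics/s7.png

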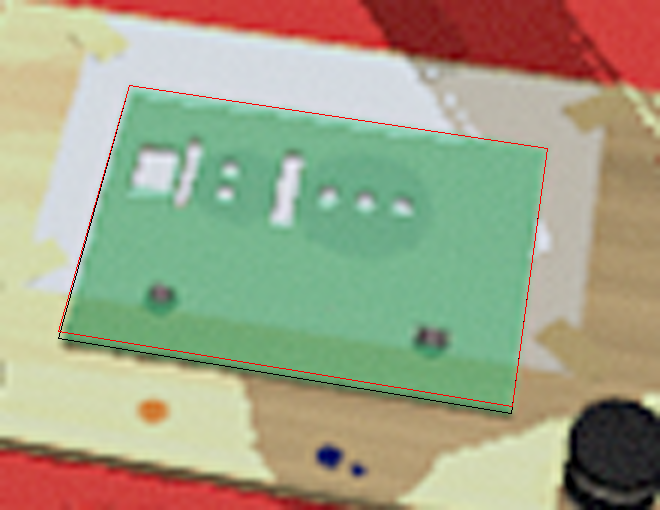

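The outline for a flat plate (black) matches the far edge, while a raised plate (red) would sit higher. I will hand in.

```bash
python3 -c "
from plant import ctrl
print(ctrl.get_obs()['force']);print(ctrl.close_job())"
```

```text
[0.30115877 0.4930768  0.64571021]
the job is handed in; nothing more can be done
None
```

The stencil is over both pins and appears to lie flat on the board. I handed the job in at about 9.7 s of the 51 s allowed. I pushed the right edge about 27 mm to the left with the open fingertips, which also squared it to the board. Then I pushed the near edge about 16 mm away from the robot until it dropped, backed off and raised the gripper clear.

- **Fit on the pins:** the last wrist picture shows both pins standing centred in the round hole and the slot.
- **Flatness:** taken as lying flat, the far edge measures 228 mm and the near edge 230 mm, against a true 230 mm. The far edge in the scene picture also matches the outline for a flat plate. These checks resolve height only to about 2 mm.
- **Position:** one wrist estimate put the stencil centre about 3.5 mm nearer the robot than the board centre, measured from rough board corners. That is more than the hole's 1 mm clearance, so I took it as measurement error because the pins sit inside the hole and slot.
- **Forces:** about 8 N sideways and 9 N upward on the tool showed briefly during the second push. They fell to about 0 when the stencil dropped, and the arm was touching nothing at hand-in.
- **Other items:** the paints and tools around the stencil looked unmoved in the last wrist picture. The brush jar was out of that view, so I did not recheck it.

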